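# Put the goldsmith's bench tools back in their outlines

## Task

Put the four loose bench tools lying on the grey mat (square steel block, round rubber block, wooden ring clamp, small anvil) away on the plywood layout board, one after another: each goes upright inside the drawn outline of its own shape, turned as it is drawn, the anvil with its horn at the pointed end. Set them down, do not drop them, and leave the glass jar where it stands.

Things in the scene. Friction and masses are not known exactly. Their poses are not given: they have to be found in the camera images.
- block: Square bright steel bench block, 50 x 50 x 20 mm high, about 0.4 kg, lying on the grey mat (mat top 3 mm above the table). Origin: centre of its underside; x and y along its sides, z up.
- puck: Round black rubber bench block, diameter 56 mm, 24 mm high, about 0.09 kg, lying on the mat. Origin: centre of its underside; z up.
- clamp: Wooden ring clamp with a steel band round its middle: a bar 120 mm long (x), 26 mm wide (y), 24 mm high (z), about 0.07 kg, lying on the mat, the same at both ends. Origin: centre of its underside.
- anvil: Small steel anvil on the mat, 0.45 kg, 92 mm long (x -46 to +46), 44 mm high. Origin: mid-length, at the underside; z up. Foot: x -46 to +4, 44 mm wide (y), 12 mm high, a narrower waist on it, then the face block: x -46 to +4, 26 mm wide, 26 to 44 mm high: grip it there, mass near x = -21 mm. Tapered horn: x +4 to +46 mm, its axis 31 mm high.
- horn_tip (a point): Tip of the anvil's horn, at x = +46 mm, 31 mm high in the anvil's frame.
- pad_block: White laminate tile fixed on the plywood board, 80 x 80 mm, 4 mm thick, top 12 mm above the table, with a square outline of 58 mm drawn in black. Origin: centre of its underside, 8 mm above the table. x and y along the square's sides; the block's origin belongs over the tile's, at any quarter turn.
- pad_puck: White laminate tile fixed on the plywood board, 84 x 84 mm, 4 mm thick, top 12 mm above the table, with a circle of 64 mm diameter drawn in black. Origin: centre of its underside, 8 mm above the table. The puck's origin belongs over the tile's.
- pad_clamp: White laminate tile fixed on the plywood board, 136 (x) x 46 mm (y), 4 mm thick, top 12 mm above the table, with a rectangle of 128 x 34 mm drawn in black. Origin: centre of its underside, 8 mm above the table. x along the rectangle's length; the clamp's origin belongs over the tile's, x along x, either way round.
- pad_anvil: White laminate tile fixed on the plywood board, 114 (x) x 62 mm (y), 4 mm thick, top 12 mm above the table, with the anvil's outline from above (58 x 52 mm with a pointed horn, x -50 to +53 mm) drawn in black. Origin: centre of its underside, 8 mm above the table. The drawn horn points to the tile's +x; the anvil's origin belongs over the tile's, x along +x.
- jar: Bystander: closed glass jar with a steel lid, diameter 62 mm, 64 mm high, 0.25 kg, standing loose beyond the board and mat; leave it alone. Origin: centre of its underside.
Mind the look-alikes: they are no part of the job. What is shaped like the anvil but purple is not meant.

How it is judged:
At the end, for the whole second after the job is handed in: Each tool rests upright (0.1 rad) on its own white tile, origin within 12 mm horizontally of the tile's; block (any quarter turn), clamp (either way round) and anvil (horn to the tile's +x) turned within 0.2 rad of the outline; all released and at rest; jar within 20 mm of its start (horizontal distance between block and pad_block below 0.012 m and z of block in the frame of pad_block between 0 and 0.008 m and angle between each of block, puck, clamp, anvil's own z axis and vertical below 0.1 rad and linear speed of each of block, puck, clamp, anvil below 0.02 m/s and angular speed of each of block, puck, clamp, anvil below 0.2 rad/s and horizontal distance between puck and pad_puck below 0.012 m and z of puck in the frame of pad_puck between 0 and 0.008 m and horizontal distance between clamp and pad_clamp below 0.012 m and z of clamp in the frame of pad_clamp between 0 and 0.008 m and horizontal distance between anvil and pad_anvil below 0.012 m and z of anvil in the frame of pad_anvil between 0 and 0.008 m and (angle between the x axis of block and the x axis of pad_block, either way round below 0.2 rad or angle between the x axis of block and the y axis of pad_block, either way round below 0.2 rad) and angle between the x axis of clamp and the x axis of pad_clamp, either way round below 0.2 rad and angle between the x axis of anvil and the x axis of pad_anvil, either way round below 0.2 rad and x of horn_tip in the frame of pad_anvil above 0 m and distance of jar from where it was at the start of the episode below 0.02 m); the robot touches nothing.
It fails at once if the glass jar is disturbed (pushed 20 mm or more) (distance of jar from where it was at the start of the episode above 0.02 m).
It fails at once if the steel block is dropped (falls free at more than 0.65 m/s, about 20 mm) (linear speed of block above 0.65 m/s and contact force between block and anything else below 0.05 N).
It fails at once if the rubber block is dropped (falls free at more than 0.65 m/s, about 20 mm) (linear speed of puck above 0.65 m/s and contact force between puck and anything else below 0.05 N).
It fails at once if the ring clamp is dropped (falls free at more than 0.65 m/s, about 20 mm) (linear speed of clamp above 0.65 m/s and contact force between clamp and anything else below 0.05 N).
It fails at once if the anvil is dropped (falls free at more than 0.65 m/s, about 20 mm) (linear speed of anvil above 0.65 m/s and contact force between anvil and anything else below 0.05 N).
It also fails if it takes over 99 s, if anything falls off the work surface, if the arm or the gripper's body presses on something with over 40 N, if the wrist force passes 120 N, or if a joint passes its speed limit or range.

## Robot

A 6-joint arm with a two-finger parallel gripper is mounted at the origin on the work surface. World frame = base frame: x ahead of the robot, y to its left, z up, the work surface at z = 0. Lengths are in m, angles in rad, forces in N, time in s.
With the tool pointing down it reaches from about 0.35 to 0.775 m from the base axis. Payload 7.3 kg.
Tool frame: the origin (TCP) lies at the centre of the arm's flange, where the gripper is bolted on; the fingertips stand 178 mm ahead of it and the grasp point (between the pads) lies 159 mm ahead of it; z points along the fingers, y is the line along which they close (so a half turn about z gives the same grasp; the last joint's range is limited). The gripper opens to 92 mm and grips with 3 to 60 N. Pads are 19 mm wide; open, the fingers measure 130 mm over their backs; the gripper's body (75 mm by 190 mm) begins 47 mm behind the grasp point.
Start: joints at [-1.473, 0.342, 1.524, -0, 1.275, -0.146], TCP at [0.127, -0.509, 0.405] pointing down, gripper open.
Joint ranges: [-2.53, 2.53], [-0.77, 2.02], [0.04, 2.7], [-1, 4.14], [0.28, 2.66], [-3.11, 3.11]. Speed limits (rad/s): [2.57, 2.57, 3.14, 3.14, 3.14, 3.14].

## Interface

Orientations are given as [roll, pitch, yaw] about the fixed x, y, z axes, in that order (R = Rz(yaw) Ry(pitch) Rx(roll)).
In Python, from cell import robot gives the robot as it stands.
- The arm moves only by the shell command python3 -m pendant 'ROWS' [OPENING] [FORCE]. ROWS is a JSON list of rows, 1 to 8 of them, each an object with the fields tx, ty, tz (the shift in parts of the range, where 1.0 means 0.2 m), ax, ay, az (a rotation vector in a scale on which 1.0 is 60 degrees); a field left out counts as zero; each row shifts and turns the commanded pose from where the row before left it, along the tool's axes as they then stand; what a row does not reach is not made up. A row lasts 1/12 s, in which the tool goes at most 0.0417 m and 0.125 rad, less where a joint would pass 70% of its speed; a pose out of reach is approached as far as the arm can. OPENING is the finger opening in m, set as the command begins (- or left out keeps the last). The fingers move at their own pace and stop on an object; FORCE is the grip in N (left out, the last holds). Time passes only in rows, so rows that do not move let the fingers close. It prints the time, the measured TCP pose, the force, the opening and the grip force at its end. Shift and turn numbers lie between -1 and 1, and a call with a number outside is refused. Input that does not fit is refused with a message, and nothing moves.
- robot.observe(): the state, without advancing time (a new reading comes with each control period).
- robot.read_camera(name): name is "scene" or "top"; returns a dict with "image" (420x560x3 uint8, red, green, blue), "fx", "fy", "cx", "cy" (pixels), "pose" (4x4, takes a point from camera to world coordinates). Camera axes: x right, y down, z forward; pixel columns grow to the right and rows downward; lengths in m; the calibration is good to about 2 mm. A picture is of the moment at which its call begins. There is no depth.
- robot.hand_in(): hands the job in; it is judged then, once.
The state is a dict: "time": time; "qpos": joint angles; "qvel": joint speeds; "joint_efforts": joint torques, N m; "tool_pos": TCP position; "tool_rot": TCP orientation; "contact_force": force on the tool from outside, world axes, zero at the start; "torque": the same for the moment, N m; "opening": finger opening in m; "grip_force": force on a finger pad.
Only numpy, scipy, OpenCV 4.12 (cv2) and the standard library are available. Lean on these libraries where they do the work, as an engineer would, in place of code of your own. Each camera call takes 0.05 s, during which the arm holds its last target. There are 200 camera calls.

## Working session

There is one attempt and no reset: what is moved stays moved. The work goes in short steps, Python scripts to look and compute and a shell command to move; the robot and the scene stay as the last step left them, time stands still between calls to the robot, and variables do not carry over. Pictures are saved under pics/ and viewed, at most 14 in all, crops included, and the job is handed in when it is done.

```bash
ls; mkdir -p pics
python3 - <<'E'
from cell import robot
import cv2
for n in("top","scene"):
    c=robot.read_camera(n); cv2.imwrite(f"pics/{n}0.png",c["image"][:,:,::-1]); print(n,c["fx"],c["cx"],c["cy"],c["pose"])
    import pickle; pickle.dump(c,open(f"{n}0.pkl","wb"))
print(robot.observe())
E
```

```text
pics
top 466.1544276673793 286.2575917721226 208.17271357753052 [[-0.02931714 -0.99381849  0.10707624  0.44708821]
 [-0.99930483  0.03160874  0.01976711  0.0717922 ]
 [-0.02302946 -0.10642228 -0.99405429  1.38773767]
 [ 0.          0.          0.          1.        ]]
scene 526.2464457735953 277.83604490323864 214.57492931749206 [[ 0.58805331  0.66098144 -0.46615109  1.21576133]
 [ 0.80874704 -0.47266599  0.35002156 -0.39034958]
 [ 0.01102399 -0.58282965 -0.81251958  1.13609696]
 [ 0.          0.          0.          1.        ]]
{'time': 0.1, 'qpos': array([-1.47299524e+00,  3.42665525e-01,  1.52491419e+00, -3.38692798e-05,
        1.27539627e+00, -1.45973984e-01]), 'qvel': array([-4.61990478e-04, -3.47369216e-03, -1.61480677e-03, -6.41137244e-04,
       -1.35156492e-04, -3.23672599e-05]), 'joint_efforts': array([ 1.27343243e-03, -4.32003736e+01, -2.44694781e+01,  7.18529779e-02,
        5.25656564e-02, -5.68904352e-05]), 'tool_pos': array([ 0.12673706, -0.50935358,  0.40411036]), 'tool_rot': array([-3.14021932e+00, -1.69170867e-04,  2.43784842e-01]), 'contact_force': array([ 0.31189748, -0.45739993, -0.46871423]), 'torque': array([0.00662457, 0.00259392, 0.01924105]), 'grip_force': 0.0, 'opening': 0.09191124868820451}
```

View pics/top0.png

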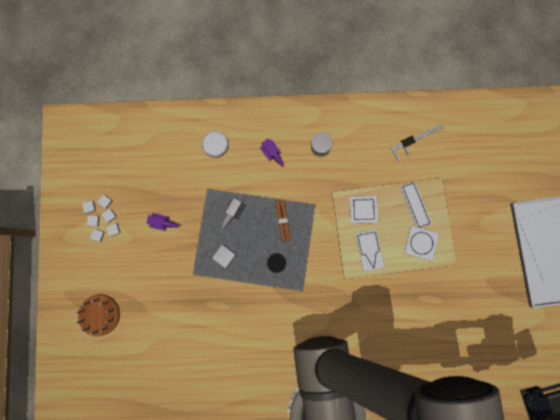

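View pics/scene0.png

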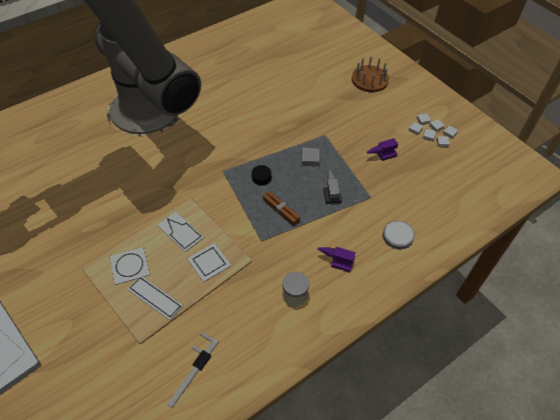

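The top view shows the mat at about (195–315, 190–290) with anvil (231,212), clamp (283,220), block (223,257) and puck (276,263). The board at (335–455, 180–277) has square (364,209), clamp outline (416,205), anvil outline (370,250) and circle (422,243). The jar is one of the two round things near the top, at (321,143). I'll zoom in next.

Run:
```python
import cv2
a=cv2.imread("pics/top0.png")
def crop(x,y,w,h,s,n):
    c=cv2.resize(a[y:y+h,x:x+w],None,fx=s,fy=s,interpolation=cv2.INTER_CUBIC)
    for i in range(0,w,10): cv2.line(c,(i*s,0),(i*s,6),(0,0,255),1); cv2.putText(c,str(x+i),(i*s,16),0,.35,(0,0,255))
    for i in range(0,h,10): cv2.line(c,(0,i*s),(6,i*s),(0,0,255),1); cv2.putText(c,str(y+i),(8,i*s+4),0,.35,(0,0,255))
    cv2.imwrite(n,c)
crop(205,190,98,90,8 if 0 else 6,"pics/mat.png"); crop(335,178,120,98,6,"pics/board.png")
```

```text
(no output)
```

View pics/mat.png

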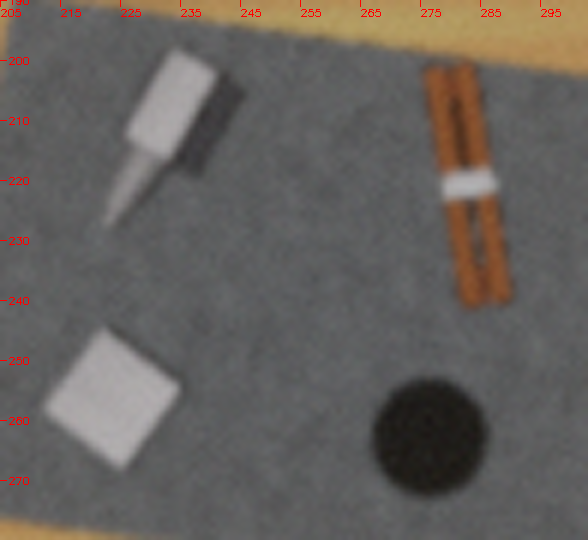

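View pics/board.png

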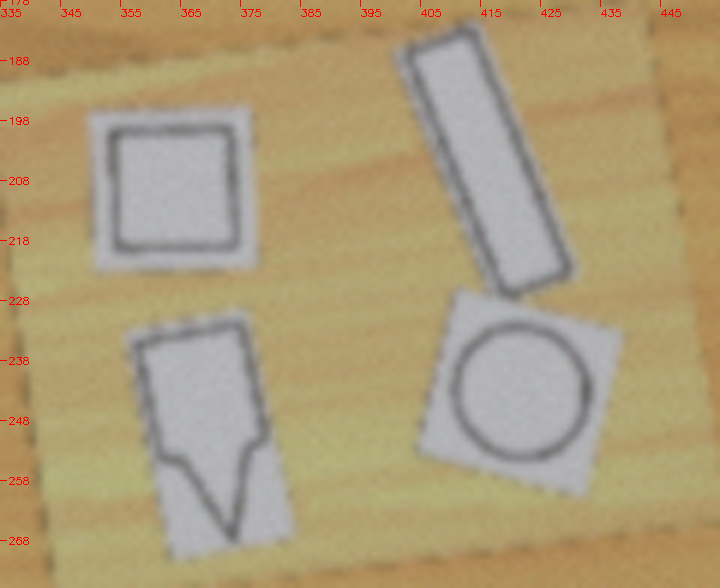

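```bash
cat > fit.py <<'E'
import pickle,numpy as np
from scipy.optimize import least_squares
c=pickle.load(open("top0.pkl","rb"))
P=c["pose"];f=c["fx"]
def proj(w):
    p=(w-P[:3,3])@P[:3,:3]; return np.c_[p[:,0]/p[:,2]*f+c["cx"],p[:,1]/p[:,2]*c["fy"]+c["cy"]]
def fit(name,px,org,pts,g):
    px=(np.array(px,float)+.5)/6-.5+org; pts=np.array(pts,float)/1000
    def w(q): s,k=np.sin(q[2]),np.cos(q[2]); return np.c_[q[0]+k*pts[:,0]-s*pts[:,1],q[1]+s*pts[:,0]+k*pts[:,1],pts[:,2]]
    r=least_squares(lambda q:(proj(w(q))-px).ravel(),g)
    print(name,np.round(r.x,4),"rms px",round(np.sqrt(np.mean(r.fun**2)),2),"max",round(abs(r.fun).max(),2))
M=(205,190);B=(335,178)
def box(a,b,z): return [[a,b,z],[a,-b,z],[-a,-b,z],[-a,b,z]]  # clockwise seen from above
if __name__=="__main__":
    # image top=+x, left=+y -> clockwise in image = clockwise from above
    fit("block",[(104,328),(180,387),(122,468),(44,407)],M,box(25,25,23),[.4,.2,.7])
    fit("puck",[(430,437)],M,[[0,0,27]],[.4,.1,0])
    fit("clamp",[(425,68),(474,62),(512,303),(465,307)],M,box(60,13,27),[.5,.1,0])
    fit("anvil",[(178,48),(218,73),(168,160),(126,130),(107,226)],M,[[-46,-13,47],[-46,13,47],[4,13,47],[4,-13,47],[46,0,34]],[.45,.2,2.7])
    fit("pblock",[(88,112),(250,106),(258,269),(97,271)],B,box(40,40,12),[.5,-.1,0])
    fit("pclamp",[(407,57),(472,28),(572,270),(508,297)],B,box(64,17,12),[.5,-.2,.4])
    fit("panvil",[(125,331),(248,310),(296,537),(173,560)],B,[[-57,-31,12],[-57,31,12],[57,31,12],[57,-31,12]],[.4,-.1,3.3])
    fit("ppuck",[(458,290),(624,330),(586,497),(416,452)],B,box(42,42,12),[.4,-.2,0])
E
python3 fit.py
```

```text
block [ 0.46    0.2869 -0.6709] rms px 0.37 max 0.71
puck [0.4363 0.1325 0.    ] rms px 0.0 max 0.0
clamp [0.5582 0.1102 0.1297] rms px 0.37 max 0.54
anvil [0.5827 0.2628 2.5854] rms px 0.41 max 0.7
pblock [ 0.5852 -0.129  -0.0006] rms px 0.17 max 0.28
pclamp [ 0.5935 -0.2846  0.3383] rms px 0.21 max 0.37
panvil [ 0.4646 -0.1414  3.2984] rms px 0.21 max 0.41
ppuck [ 0.4805 -0.2932 -0.2884] rms px 0.24 max 0.51
```

```bash
cat > plan.py <<'E'
import sys,numpy as np
from cell import robot
o=robot.observe(); p=o["tool_pos"]; y=o["tool_rot"][2]
print("now",np.round(p,4),np.round(o["tool_rot"],4),"q6",round(o["qpos"][5],2),"op",round(o["opening"],4),"F",np.round(o["contact_force"],1),"t",round(o["time"],2))
for a in sys.argv[1:]:   # X,Y,Z,yaw : turn first, then shift
    t=np.array([float(v) for v in a.split(",")]); d=t[:3]-p; r=-(t[3]-y); s,c=np.sin(t[3]),np.cos(t[3])
    v=np.array([c*d[0]+s*d[1],s*d[0]-c*d[1],-d[2]])
    n=max(1,int(np.ceil(np.linalg.norm(v)/.04))); m=max(1,int(np.ceil(abs(r)/.12)))
    print(a,"turn",round(r,4),f"= {m}x{r/m:.4f}","shift",np.round(v,4),f"= {n}x",np.round(v/n,4)); p=t[:3];y=t[3]
E
python3 plan.py .48,-.3,.33,.9 .46,.287,.30,.9 .46,.287,.185,.9
```

```text
now [ 0.1267 -0.5094  0.4041] [-3.1402e+00 -2.0000e-04  2.4380e-01] q6 -0.15 op 0.0919 F [ 0.3 -0.5 -0.5] t 0.1
.48,-.3,.33,.9 turn -0.6562 = 6x-0.1094 shift [0.3836 0.1466 0.0741] = 11x [0.0349 0.0133 0.0067]
.46,.287,.30,.9 turn -0.0 = 1x-0.0000 shift [ 0.4474 -0.3806  0.03  ] = 15x [ 0.0298 -0.0254  0.002 ]
.46,.287,.185,.9 turn -0.0 = 1x-0.0000 shift [0.    0.    0.115] = 3x [0.     0.     0.0383]
```

The manual's scale: shifts go in shares of 0.2 m and turns go in shares of 60 degrees. Converting my numbers, -0.1094 rad is -0.1045.

```bash
python3 -m pendant '[{"az": -0.1045}, {"az": -0.1045}, {"az": -0.1045}, {"az": -0.1045}, {"az": -0.1045}, {"az": -0.1045}]' 0.092 30
python3 -m pendant '[{"tx": 0.16, "ty": 0.061, "tz": 0.031}, {"tx": 0.16, "ty": 0.061, "tz": 0.031}, {"tx": 0.16, "ty": 0.061, "tz": 0.031}, {"tx": 0.16, "ty": 0.061, "tz": 0.031}, {"tx": 0.16, "ty": 0.061, "tz": 0.031}, {"tx": 0.16, "ty": 0.061, "tz": 0.031}]'
python3 -m pendant '[{"tx": 0.16, "ty": 0.061, "tz": 0.031}, {"tx": 0.16, "ty": 0.061, "tz": 0.031}, {"tx": 0.16, "ty": 0.061, "tz": 0.031}, {"tx": 0.16, "ty": 0.061, "tz": 0.031}, {"tx": 0.16, "ty": 0.061, "tz": 0.031}, {"tx": 0.16, "ty": 0.061, "tz": 0.031}]'
python3 -m pendant '[{"tx": 0.14, "ty": -0.119, "tz": 0.0095}, {"tx": 0.14, "ty": -0.119, "tz": 0.0095}, {"tx": 0.14, "ty": -0.119, "tz": 0.0095}, {"tx": 0.14, "ty": -0.119, "tz": 0.0095}, {"tx": 0.14, "ty": -0.119, "tz": 0.0095}, {"tx": 0.14, "ty": -0.119, "tz": 0.0095}, {"tx": 0.14, "ty": -0.119, "tz": 0.0095}, {"tx": 0.14, "ty": -0.119, "tz": 0.0095}]'
python3 -m pendant '[{"tx": 0.14, "ty": -0.119, "tz": 0.0095}, {"tx": 0.14, "ty": -0.119, "tz": 0.0095}, {"tx": 0.14, "ty": -0.119, "tz": 0.0095}, {"tx": 0.14, "ty": -0.119, "tz": 0.0095}, {"tx": 0.14, "ty": -0.119, "tz": 0.0095}, {"tx": 0.14, "ty": -0.119, "tz": 0.0095}, {"tx": 0.14, "ty": -0.119, "tz": 0.0095}, {"tx": 0.14, "ty": -0.119, "tz": 0.0095}]'
python3 -m pendant '[{}, {}, {}]'
python3 plan.py .46,.287,.20,.9 .46,.287,.185,.9
```

```text
time: 0.6
tool_pos: [0.1267, -0.5094, 0.4043]
tool_rot: [-3.141, -0.001, 0.906]
contact_force: [0.1, 0.2, -0.5]
opening: 0.0919
grip_force: 0.0
time: 1.1
tool_pos: [0.3046, -0.4034, 0.367]
tool_rot: [-3.141, -0.0, 0.9]
contact_force: [0.0, -0.9, 0.1]
opening: 0.0916
grip_force: 0.0
time: 1.6
tool_pos: [0.4813, -0.2984, 0.3297]
tool_rot: [-3.141, 0.0, 0.9]
contact_force: [0.1, -0.9, 0.2]
opening: 0.0919
grip_force: 0.0
time: 2.27
tool_pos: [0.4696, -0.0041, 0.3148]
tool_rot: [-3.141, 0.0, 0.9]
contact_force: [1.4, 0.1, 1.2]
opening: 0.0919
grip_force: 0.0
time: 2.93
tool_pos: [0.4596, 0.2899, 0.2995]
tool_rot: [-3.141, 0.001, 0.9]
contact_force: [0.7, 0.2, 1.0]
opening: 0.0917
grip_force: 0.0
time: 3.18
tool_pos: [0.4599, 0.2879, 0.2994]
tool_rot: [-3.141, 0.001, 0.901]
contact_force: [0.4, 0.2, -0.1]
opening: 0.092
grip_force: 0.0
now [0.4599 0.2879 0.2994] [-3.1413e+00  1.5000e-03  9.0100e-01] q6 1.09 op 0.092 F [ 0.4  0.2 -0.1] t 3.18
.46,.287,.20,.9 turn 0.001 = 1x0.0010 shift [-0.0006  0.0006  0.0994] = 3x [-0.0002  0.0002  0.0331]
.46,.287,.185,.9 turn -0.0 = 1x-0.0000 shift [0.    0.    0.015] = 1x [0.    0.    0.015]
```

In the tool's units: 0.03 m is 0.15, 0.0124 m is 0.062.

```bash
python3 -m pendant '[{"tz": 0.15}, {"tz": 0.15}, {"tz": 0.15}, {"tz": 0.06}, {"tz": 0.062}, {}]'
python3 -m pendant '[{}, {}, {}, {}, {}, {}]' 0.03 30
python3 -m pendant '[{"tz": -0.05}, {"tz": -0.15}, {"tz": -0.15}, {"tz": -0.05}]'
python3 plan.py .5852,-.129,.265,1.5702 .5852,-.129,.205,1.5702  .5852,-.129,.195,1.5702
python3 - <<'E'
from cell import robot
import cv2
a=robot.read_camera("scene")["image"][100:250,200:420,::-1]; cv2.imwrite("pics/g1.png",cv2.resize(a,None,fx=3,fy=3))
E
```

```text
time: 3.68
tool_pos: [0.4598, 0.2861, 0.1832]
tool_rot: [-3.139, 0.005, 0.898]
contact_force: [-1.3, -0.3, 0.4]
opening: 0.092
grip_force: 0.0
time: 4.18
tool_pos: [0.4602, 0.2881, 0.186]
tool_rot: [3.141, -0.001, 0.9]
contact_force: [0.3, 0.3, -1.1]
opening: 0.0564
grip_force: 0.0
time: 4.52
tool_pos: [0.4608, 0.2884, 0.2693]
tool_rot: [3.139, -0.005, 0.9]
contact_force: [1.2, -0.5, -3.1]
opening: 0.0494
grip_force: 30.0
now [0.4608 0.2884 0.2693] [ 3.1391 -0.0046  0.9004] q6 1.09 op 0.0494 F [ 1.2 -0.5 -3.1] t 4.52
.5852,-.129,.265,1.5702 turn -0.6698 = 6x-0.1116 shift [-0.4174  0.1246  0.0043] = 11x [-0.0379  0.0113  0.0004]
.5852,-.129,.205,1.5702 turn -0.0 = 1x-0.0000 shift [0.   0.   0.06] = 2x [0.   0.   0.03]
.5852,-.129,.195,1.5702 turn -0.0 = 1x-0.0000 shift [0.   0.   0.01] = 1x [0.   0.   0.01]
```

View pics/g1.png

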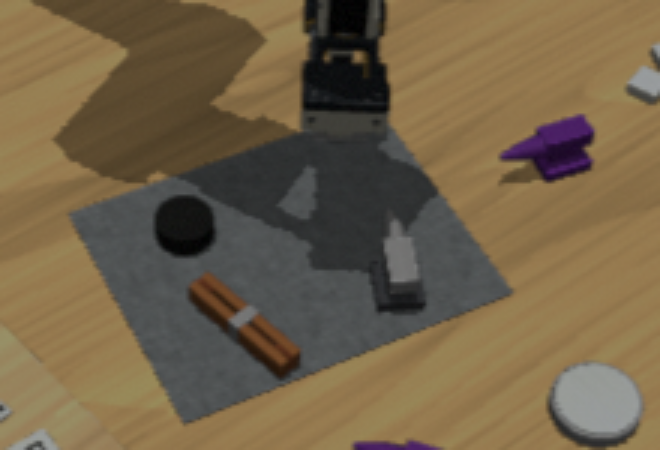

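The gripper holds the steel block (opening 49 mm) at crop (345,120), and the other three tools are undisturbed. It closed late, so the block may sit low in the fingers. I'll lower it slowly and watch the force.

In the tool's units: -0.1116 rad is -0.1066.

```bash
python3 -m pendant '[{"az": -0.1066}, {"az": -0.1066}, {"az": -0.1066}, {"az": -0.1066}, {"az": -0.1066}, {"az": -0.1066}]'
python3 -m pendant '[{"tx": -0.174, "ty": 0.052}, {"tx": -0.174, "ty": 0.052}, {"tx": -0.174, "ty": 0.052}, {"tx": -0.174, "ty": 0.052}, {"tx": -0.174, "ty": 0.052}, {"tx": -0.174, "ty": 0.052}]'
python3 -m pendant '[{"tx": -0.174, "ty": 0.052}, {"tx": -0.174, "ty": 0.052}, {"tx": -0.174, "ty": 0.052}, {"tx": -0.174, "ty": 0.052}, {"tx": -0.174, "ty": 0.052}, {"tx": -0.174, "ty": 0.052}, {}, {}]' | tail -5
python3 -m pendant '[{"tz": 0.1}, {"tz": 0.1}, {"tz": 0.05}, {}, {}]'
python3 plan.py .5852,-.129,.205,1.5702  .5852,-.129,.195,1.5702
```

```text
time: 5.07
tool_pos: [0.4596, 0.2878, 0.2638]
tool_rot: [-3.139, 0.001, 1.575]
contact_force: [1.1, 0.4, -5.4]
opening: 0.0495
grip_force: 30.0
time: 5.57
tool_pos: [0.522, 0.0775, 0.264]
tool_rot: [-3.139, 0.0, 1.57]
contact_force: [1.3, 0.6, -4.0]
opening: 0.0492
grip_force: 30.0
tool_pos: [0.5842, -0.1316, 0.2635]
tool_rot: [-3.139, -0.001, 1.566]
contact_force: [-0.4, 0.7, -5.0]
opening: 0.0495
grip_force: 30.0
time: 6.65
tool_pos: [0.5843, -0.1288, 0.2148]
tool_rot: [-3.14, -0.001, 1.571]
contact_force: [-0.6, 1.2, -3.7]
opening: 0.0493
grip_force: 30.0
now [ 0.5843 -0.1288  0.2148] [-3.1395e+00 -8.0000e-04  1.5707e+00] q6 -0.35 op 0.0493 F [-0.6  1.2 -3.7] t 6.65
.5852,-.129,.205,1.5702 turn 0.0005 = 1x0.0005 shift [-0.0002  0.0009  0.0098] = 1x [-0.0002  0.0009  0.0098]
.5852,-.129,.195,1.5702 turn -0.0 = 1x-0.0000 shift [0.   0.   0.01] = 1x [0.   0.   0.01]
```

In the tool's units: 0.003 m is 0.015, 0.002 m is 0.01.

```bash
python3 -m pendant '[{"ty": 0.005, "tz": 0.015}, {"tz": 0.015}, {"tz": 0.01}, {}]' | sed -n 2,4p
python3 -m pendant '[{"tz": 0.01}, {}]'| sed -n 2,4p
python3 -m pendant '[{"tz": 0.01}, {}]'| sed -n 2,4p
```

```text
tool_pos: [0.5855, -0.1296, 0.2075]
tool_rot: [3.142, 0.0, 1.57]
contact_force: [0.5, 0.0, -4.3]
tool_pos: [0.5855, -0.1297, 0.2054]
tool_rot: [-3.142, 0.0, 1.57]
contact_force: [-0.2, -0.2, -4.9]
tool_pos: [0.5855, -0.1297, 0.2033]
tool_rot: [-3.141, -0.0, 1.57]
contact_force: [-0.5, 0.3, -3.5]
```

In the tool's units: 0.002 m is 0.01.

```bash
for i in 1; do python3 -m pendant '[{"tz": 0.01}, {}]'| sed -n 2,4p
python3 -m pendant '[{"tz": 0.01}, {}]'| sed -n 2,4p
python3 -m pendant '[{"tz": 0.01}, {}]'| sed -n 2,4p; done
```

```text
tool_pos: [0.5855, -0.1297, 0.203]
tool_rot: [3.141, 0.0, 1.57]
contact_force: [-3.5, 0.9, 6.8]
tool_pos: [0.5856, -0.1297, 0.2023]
tool_rot: [3.14, 0.001, 1.57]
contact_force: [-6.0, 1.7, 15.2]
tool_pos: [0.5855, -0.1296, 0.202]
tool_rot: [3.14, 0.001, 1.571]
contact_force: [-10.5, 4.3, 28.6]
```

In the tool's units: -0.004 m is -0.02.

```bash
python3 -m pendant '[{"tz": -0.02}, {}]'|sed -n 2,4p
python3 -m pendant '[{}, {}, {}, {}, {}]' 0.08
python3 -m pendant '[{"tz": -0.1}, {"tz": -0.2}, {"tz": -0.2}]' 0.092 |sed -n 2p
python3 plan.py .4363,.1325,.30,.9 .4363,.1325,.185,.9
```

```text
tool_pos: [0.5859, -0.1298, 0.2029]
tool_rot: [3.139, 0.001, 1.57]
contact_force: [-0.3, 0.9, -4.7]
time: 8.4
tool_pos: [0.5856, -0.1298, 0.2013]
tool_rot: [-3.142, 0.0, 1.57]
contact_force: [-0.2, 0.1, 0.9]
opening: 0.0769
grip_force: 0.0
tool_pos: [0.5851, -0.1296, 0.3011]
now [ 0.5851 -0.1296  0.3011] [-3.1376e+00 -1.4000e-03  1.5697e+00] q6 -0.34 op 0.0912 F [ 1.4 -0.7  0.2] t 8.65
.4363,.1325,.30,.9 turn 0.6697 = 6x0.1116 shift [ 0.1128 -0.2795  0.0011] = 8x [ 0.0141 -0.0349  0.0001]
.4363,.1325,.185,.9 turn -0.0 = 1x-0.0000 shift [0.    0.    0.115] = 3x [0.     0.     0.0383]
```

In the tool's units: -0.1217 rad is -0.1162.

```bash
python3 -m pendant '[{"az": -0.1162}, {"az": -0.1162}, {"az": -0.1162}, {"az": -0.1162}, {"az": -0.1162}, {"az": -0.1162}]' | sed -n 3p;  python3 plan.py .4363,.1325,.30,2.3
```

```text
tool_rot: [-3.142, 0.0, 2.306]
now [ 0.5856 -0.1297  0.3014] [-3.1415  0.      2.306 ] q6 -1.08 op 0.0919 F [ 0.3 -0.1 -0.7] t 9.15
.4363,.1325,.30,2.3 turn 0.006 = 1x0.0060 shift [0.295  0.0634 0.0014] = 8x [0.0369 0.0079 0.0002]
```

In the tool's units: 0.0369 m is 0.1845, 0.0079 m is 0.0395.

```bash
python3 -m pendant '[{"tx": 0.1845, "ty": 0.0395}, {"tx": 0.1845, "ty": 0.0395}, {"tx": 0.1845, "ty": 0.0395}, {"tx": 0.1845, "ty": 0.0395}, {"tx": 0.1845, "ty": 0.0395}, {"tx": 0.1845, "ty": 0.0395}, {"tx": 0.1845, "ty": 0.0395}, {"tx": 0.1845, "ty": 0.0395}]' 0.092 20 | sed -n 2p
python3 -m pendant '[{"tz": 0.15}, {"tz": 0.15}, {"tz": 0.15}, {"tz": 0.075}, {"tz": 0.055}, {}, {}]'; python3 plan.py .4363,.1325,.185,2.3
```

```text
tool_pos: [0.4349, 0.1338, 0.3016]
time: 10.4
tool_pos: [0.436, 0.1325, 0.1853]
tool_rot: [-3.141, -0.0, 2.3]
contact_force: [1.3, -0.2, -0.2]
opening: 0.0918
grip_force: 0.0
now [0.436  0.1325 0.1853] [-3.1407e+00 -5.0000e-04  2.3000e+00] q6 -0.6 op 0.0918 F [ 1.3 -0.2 -0.2] t 10.4
.4363,.1325,.185,2.3 turn -0.0 = 1x-0.0000 shift [-0.0002  0.0002  0.0003] = 1x [-0.0002  0.0002  0.0003]
```

In the tool's units: -0.03 m is -0.15, -0.02 m is -0.1.

```bash
python3 -m pendant '[{}, {}, {}, {}, {}, {}, {}, {}]' 0.045 20
python3 -m pendant '[{"tz": -0.1}, {"tz": -0.15}, {"tz": -0.15}]'
python3 plan.py .4805,-.2932,.265,2.3
```

```text
time: 11.07
tool_pos: [0.4361, 0.1325, 0.1858]
tool_rot: [3.141, 0.0, 2.3]
contact_force: [-1.3, 0.4, 4.1]
opening: 0.0558
grip_force: 20.0
time: 11.32
tool_pos: [0.4355, 0.1324, 0.2656]
tool_rot: [-3.139, -0.002, 2.3]
contact_force: [1.6, -0.9, -0.8]
opening: 0.0551
grip_force: 20.0
now [0.4355 0.1324 0.2656] [-3.1388e+00 -1.8000e-03  2.3000e+00] q6 -0.6 op 0.0551 F [ 1.6 -0.9 -0.8] t 11.32
.4805,-.2932,.265,2.3 turn -0.0 = 1x-0.0000 shift [-0.3474 -0.25    0.0006] = 11x [-0.0316 -0.0227  0.0001]
```

In the tool's units: -0.029 m is -0.145, -0.0208 m is -0.104.

```bash
python3 -m pendant '[{"tx": -0.145, "ty": -0.104}, {"tx": -0.145, "ty": -0.104}, {"tx": -0.145, "ty": -0.104}, {"tx": -0.145, "ty": -0.104}, {"tx": -0.145, "ty": -0.104}, {"tx": -0.145, "ty": -0.104}]' | sed -n 2p
python3 -m pendant '[{"tx": -0.145, "ty": -0.104}, {"tx": -0.145, "ty": -0.104}, {"tx": -0.145, "ty": -0.104}, {"tx": -0.145, "ty": -0.104}, {"tx": -0.145, "ty": -0.104}, {"tx": -0.145, "ty": -0.104}, {}, {}]'| sed -n 2p
python3 -m pendant '[{"tz": 0.15}, {"tz": 0.125}, {"tz": 0.05}, {}, {}]'
python3 plan.py .4805,-.2932,.194,2.3
```

```text
tool_pos: [0.4586, -0.082, 0.2654]
tool_pos: [0.4813, -0.2949, 0.2648]
time: 12.9
tool_pos: [0.4819, -0.2926, 0.2006]
tool_rot: [-3.141, -0.001, 2.301]
contact_force: [0.2, 0.5, -0.6]
opening: 0.0558
grip_force: 20.0
now [ 0.4819 -0.2926  0.2006] [-3.1414e+00 -1.0000e-03  2.3009e+00] q6 -1.41 op 0.0558 F [ 0.2  0.5 -0.6] t 12.9
.4805,-.2932,.194,2.3 turn 0.0009 = 1x0.0009 shift [ 0.0005 -0.0015  0.0066] = 1x [ 0.0005 -0.0015  0.0066]
```

```bash
python3 -m pendant '[{"ty": -0.005, "tz": 0.015}, {"tz": 0.005}, {}, {}]' | sed -n 2,4p
python3 -m pendant '[{"tz": 0.0075}, {}]'| sed -n 2,4p
python3 -m pendant '[{"tz": 0.0075}, {}]'| sed -n 2,4p
```

```text
tool_pos: [0.4811, -0.294, 0.1973]
tool_rot: [3.141, 0.001, 2.3]
contact_force: [0.5, -0.5, 0.4]
tool_pos: [0.481, -0.294, 0.1951]
tool_rot: [-3.142, 0.0, 2.3]
contact_force: [-0.4, -0.2, -0.5]
tool_pos: [0.481, -0.294, 0.1948]
tool_rot: [3.142, 0.001, 2.3]
contact_force: [-3.7, 1.5, 10.2]
```

Contact. Release the puck and go to the clamp.

In the tool's units: -0.001 m is -0.005.

```bash
python3 -m pendant '[{"tz": -0.005}, {}]'|sed -n 2,4p
python3 -m pendant '[{}, {}, {}, {}, {}]' 0.08
python3 -m pendant '[{"tz": -0.1}, {"tz": -0.2}, {"tz": -0.2}]'|sed -n 2p
python3 plan.py .5582,.1102,.30,3.2713 .5582,.1102,.1855,3.2713
```

```text
tool_pos: [0.481, -0.294, 0.1948]
tool_rot: [3.142, 0.001, 2.3]
contact_force: [-0.5, -0.4, 2.6]
time: 14.15
tool_pos: [0.481, -0.294, 0.1944]
tool_rot: [-3.142, -0.0, 2.3]
contact_force: [0.3, 0.2, -0.8]
opening: 0.0792
grip_force: 0.0
tool_pos: [0.4806, -0.2936, 0.2943]
now [ 0.4806 -0.2936  0.2943] [-3.1409 -0.0042  2.3   ] q6 -1.41 op 0.0801 F [ 2.2 -0.1 -0.5] t 14.4
.5582,.1102,.30,3.2713 turn -0.9713 = 9x-0.1079 shift [-0.1292  0.3904 -0.0057] = 11x [-0.0117  0.0355 -0.0005]
.5582,.1102,.1855,3.2713 turn -0.0 = 1x-0.0000 shift [-0.      0.      0.1145] = 3x [-0.      0.      0.0382]
```

In the tool's units: -0.1214 rad is -0.1159.

```bash
python3 -m pendant '[{"az": -0.1159}, {"az": -0.1159}, {"az": -0.1159}, {"az": -0.1159}, {"az": -0.1159}, {"az": -0.1159}, {"az": -0.1159}, {"az": -0.1159}]' 0.06 25| sed -n 3p
python3 -m pendant '[{"tx": -0.054, "ty": 0.1625, "tz": -0.0025}, {"tx": -0.054, "ty": 0.1625, "tz": -0.0025}, {"tx": -0.054, "ty": 0.1625, "tz": -0.0025}, {"tx": -0.054, "ty": 0.1625, "tz": -0.0025}, {"tx": -0.054, "ty": 0.1625, "tz": -0.0025}, {"tx": -0.054, "ty": 0.1625, "tz": -0.0025}]'|sed -n 2p
python3 -m pendant '[{"tx": -0.054, "ty": 0.1625, "tz": -0.0025}, {"tx": -0.054, "ty": 0.1625, "tz": -0.0025}, {"tx": -0.054, "ty": 0.1625, "tz": -0.0025}, {"tx": -0.054, "ty": 0.1625, "tz": -0.0025}, {"tx": -0.054, "ty": 0.1625, "tz": -0.0025}, {"tx": -0.054, "ty": 0.1625, "tz": -0.0025}, {}, {}]'|sed -n 2p
python3 plan.py .5582,.1102,.1855,3.2713
```

```text
tool_rot: [3.142, -0.0, -3.006]
tool_pos: [0.52, -0.0906, 0.2976]
tool_pos: [0.559, 0.1112, 0.3002]
now [0.559  0.1112 0.3002] [-3.1414e+00 -2.0000e-04 -3.0086e+00] q6 -1.64 op 0.06 F [ 0.3 -1.2 -0.2] t 16.23
.5582,.1102,.1855,3.2713 turn -6.2799 = 53x-0.1185 shift [ 0.0009 -0.0009  0.1147] = 3x [ 0.0003 -0.0003  0.0382]
```

```bash
sed -i 's/r=-(t\[3\]-y)/r=-((t[3]-y+np.pi)%(2*np.pi)-np.pi)/' plan.py
python3 -m pendant '[{"tx": 0.005, "ty": -0.005, "tz": 0.15}, {"tz": 0.15}, {"tz": 0.15}, {"tz": 0.07}, {"tz": 0.0525}, {}, {}]' | sed -n 2,4p
python3 -m pendant '[{}, {}, {}, {}, {}, {}, {}, {}]' 0.015 25
python3 plan.py .5582,.1102,.185,3.2713
```

```text
tool_pos: [0.5584, 0.1076, 0.1862]
tool_rot: [-3.141, -0.0, -3.013]
contact_force: [0.3, 0.2, 0.5]
time: 17.48
tool_pos: [0.5583, 0.1085, 0.1864]
tool_rot: [3.142, 0.001, -3.012]
contact_force: [-1.4, 1.5, 3.3]
opening: 0.0253
grip_force: 25.0
now [0.5583 0.1085 0.1864] [ 3.1416e+00  5.0000e-04 -3.0120e+00] q6 -1.64 op 0.0253 F [-1.4  1.5  3.3] t 17.48
.5582,.1102,.185,3.2713 turn -0.0001 = 1x-0.0001 shift [-0.0001  0.0017  0.0014] = 1x [-0.0001  0.0017  0.0014]
```

In the tool's units: -0.03 m is -0.15, -0.02 m is -0.1.

```bash
python3 -m pendant '[{"tz": -0.1}, {"tz": -0.15}, {"tz": -0.15}, {}]'
python3 plan.py .5935,-.2846,.265,3.4799
```

```text
time: 17.82
tool_pos: [0.5598, 0.1085, 0.2713]
tool_rot: [-3.141, 0.009, -3.012]
contact_force: [1.4, -0.2, 0.1]
opening: 0.0259
grip_force: 25.0
now [0.5598 0.1085 0.2713] [-3.1406  0.0093 -3.0118] q6 -1.64 op 0.0259 F [ 1.4 -0.2  0.1] t 17.82
.5935,-.2846,.265,3.4799 turn -0.2085 = 2x-0.1042 shift [ 0.0987 -0.3821  0.0063] = 10x [ 0.0099 -0.0382  0.0006]
```

In the tool's units: -0.0347 m is -0.1735, 0.009 m is 0.045, -0.104 rad is -0.0993.

```bash
python3 -m pendant '[{"az": -0.0993}, {"az": -0.0993}, {"tx": 0.045, "ty": -0.1735}, {"tx": 0.045, "ty": -0.1735}, {"tx": 0.045, "ty": -0.1735}, {"tx": 0.045, "ty": -0.1735}, {"tx": 0.045, "ty": -0.1735}]' | sed -n 2p
python3 -m pendant '[{"tx": 0.045, "ty": -0.1735}, {"tx": 0.045, "ty": -0.1735}, {"tx": 0.045, "ty": -0.1735}, {"tx": 0.045, "ty": -0.1735}, {"tx": 0.045, "ty": -0.1735}, {"tx": 0.045, "ty": -0.1735}, {}, {}]'| sed -n 2p
python3 -m pendant '[{"tz": 0.15}, {"tz": 0.125}, {"tz": 0.05}, {}, {}]'
python3 plan.py .5935,-.2846,.195,3.4799
```

```text
tool_pos: [0.573, -0.0718, 0.2654]
tool_pos: [0.5907, -0.2866, 0.2649]
time: 19.48
tool_pos: [0.5915, -0.2837, 0.201]
tool_rot: [3.141, -0.001, -2.803]
contact_force: [1.1, -0.6, -0.6]
opening: 0.0259
grip_force: 25.0
now [ 0.5915 -0.2837  0.201 ] [ 3.1409e+00 -6.0000e-04 -2.8030e+00] q6 -2.47 op 0.0259 F [ 1.1 -0.6 -0.6] t 19.48
.5935,-.2846,.195,3.4799 turn 0.0003 = 1x0.0003 shift [-0.0016 -0.0015  0.006 ] = 1x [-0.0016 -0.0015  0.006 ]
```

In the tool's units: 0.003 m is 0.015, -0.0015 m is -0.0075.

```bash
python3 -m pendant '[{"tx": -0.0075, "ty": -0.0075, "tz": 0.015}, {"tz": 0.005}, {}, {}]' | sed -n 2,4p
python3 -m pendant '[{"tz": 0.0075}, {}]'| sed -n 2,4p
python3 -m pendant '[{"tz": 0.0075}, {}]'| sed -n 2,4p
```

```text
tool_pos: [0.5934, -0.2855, 0.1979]
tool_rot: [-3.14, 0.001, -2.804]
contact_force: [-0.3, 0.3, -0.5]
tool_pos: [0.5931, -0.2855, 0.1957]
tool_rot: [-3.141, 0.0, -2.804]
contact_force: [-0.1, 0.2, -0.3]
tool_pos: [0.5931, -0.2855, 0.1954]
tool_rot: [-3.141, 0.0, -2.804]
contact_force: [-3.2, 1.9, 6.5]
```

In the tool's units: -0.001 m is -0.005.

```bash
python3 -m pendant '[{"tz": -0.005}, {}]'|sed -n 4p
python3 -m pendant '[{}, {}, {}, {}, {}]' 0.05
python3 -m pendant '[{"tz": -0.1}, {"tz": -0.2}, {"tz": -0.2}]' 0.06|sed -n 2p
python3 plan.py .6005,.2517,.30,2.5854 .6005,.2517,.201,2.5854
```

```text
contact_force: [-1.2, 0.1, 6.2]
time: 20.73
tool_pos: [0.5932, -0.2854, 0.1949]
tool_rot: [3.142, -0.0, -2.804]
contact_force: [-0.1, 0.4, 0.6]
opening: 0.0494
grip_force: 0.0
tool_pos: [0.5927, -0.2852, 0.2943]
now [ 0.5927 -0.2852  0.2943] [ 3.1381e+00 -2.8000e-03 -2.8040e+00] q6 -2.47 op 0.0594 F [ 1.1 -0.7  0.3] t 20.98
.6005,.2517,.30,2.5854 turn 0.8937 = 8x0.1117 shift [ 0.2769  0.4601 -0.0057] = 14x [ 0.0198  0.0329 -0.0004]
.6005,.2517,.201,2.5854 turn -0.0 = 1x-0.0000 shift [0.    0.    0.099] = 3x [0.    0.    0.033]
```

In the tool's units: 0.1117 rad is 0.1067.

```bash
python3 -m pendant '[{"az": 0.1067}, {"az": 0.1067}, {"az": 0.1067}, {"az": 0.1067}, {"az": 0.1067}, {"az": 0.1067}, {"az": 0.1067}, {"az": 0.1067}]' 0.06 40| sed -n 3p
python3 -m pendant '[{"tx": 0.099, "ty": 0.1645}, {"tx": 0.099, "ty": 0.1645}, {"tx": 0.099, "ty": 0.1645}, {"tx": 0.099, "ty": 0.1645}, {"tx": 0.099, "ty": 0.1645}, {"tx": 0.099, "ty": 0.1645}, {"tx": 0.099, "ty": 0.1645}]'|sed -n 2p
python3 -m pendant '[{"tx": 0.099, "ty": 0.1645}, {"tx": 0.099, "ty": 0.1645}, {"tx": 0.099, "ty": 0.1645}, {"tx": 0.099, "ty": 0.1645}, {"tx": 0.099, "ty": 0.1645}, {"tx": 0.099, "ty": 0.1645}, {"tx": 0.099, "ty": 0.1645}, {}]'|sed -n 2p
python3 -m pendant '[{"tz": 0.1}, {}]'|sed -n 2p
python3 plan.py .6005,.2517,.203,2.5854
```

```text
tool_rot: [-3.142, -0.0, 2.58]
tool_pos: [0.5967, -0.0149, 0.2951]
tool_pos: [0.5997, 0.2586, 0.2949]
tool_pos: [0.5997, 0.2527, 0.2718]
now [0.5997 0.2527 0.2718] [-3.1377 -0.0033  2.5873] q6 -0.74 op 0.0597 F [-0.8 -0.3 -0.7] t 23.07
.6005,.2517,.203,2.5854 turn 0.0019 = 1x0.0019 shift [-0.0012 -0.0004  0.0688] = 2x [-0.0006 -0.0002  0.0344]
```

In the tool's units: 0.03 m is 0.15, 0.025 m is 0.125.

```bash
python3 -m pendant '[{"tx": -0.005, "tz": 0.15}, {"tz": 0.125}, {"tz": 0.05}, {"tz": 0.02}, {}, {}]' | sed -n 2,4p
python3 - <<'E'
from cell import robot
import cv2
a=robot.read_camera("scene")["image"][100:250,200:420,::-1]; cv2.imwrite("pics/g2.png",cv2.resize(a,None,fx=3,fy=3))
E
```

```text
tool_pos: [0.6022, 0.2514, 0.2073]
tool_rot: [3.14, 0.001, 2.585]
contact_force: [-0.7, -0.4, 0.1]
```

View pics/g2.png

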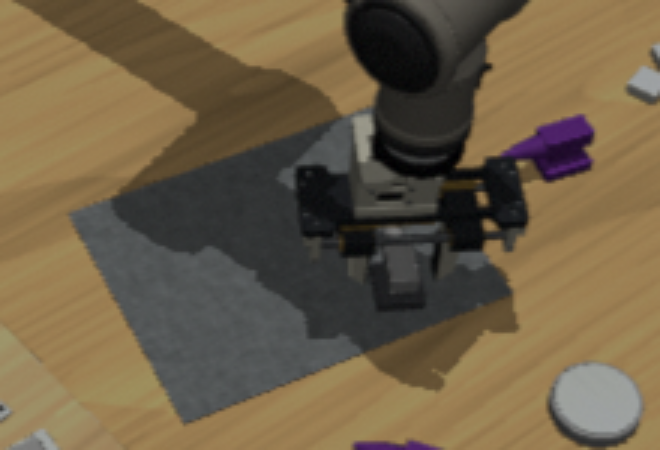

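The fingers straddle the anvil face block at crop (402,265), one on each side, with the anvil unmoved. I'll lower 4 mm and close.

In the tool's units: 0.004 m is 0.02, 0.0008 m is 0.004.

```bash
python3 -m pendant '[{"tx": 0.004, "tz": 0.02}, {}]' | sed -n 2,4p
python3 -m pendant '[{}, {}, {}, {}, {}, {}, {}, {}]' 0.015 45
python3 -m pendant '[{"tz": -0.05}, {"tz": -0.15}, {"tz": -0.15}, {}, {}]'
python3 - <<'E'
import numpy as np
for n,a in(("from fit",-.021),): print(.4646+a*np.cos(3.2984),-.1414+a*np.sin(3.2984))
E
```

```text
tool_pos: [0.601, 0.252, 0.2025]
tool_rot: [3.141, 0.001, 2.586]
contact_force: [0.4, -0.3, -0.2]
time: 24.45
tool_pos: [0.6012, 0.2521, 0.2021]
tool_rot: [3.141, 0.001, 2.586]
contact_force: [1.2, 1.2, 0.2]
opening: 0.0255
grip_force: 45.0
time: 24.87
tool_pos: [0.6011, 0.252, 0.2737]
tool_rot: [3.139, 0.002, 2.586]
contact_force: [-1.1, -0.7, -5.0]
opening: 0.0256
grip_force: 45.0
0.4853423488776974 -0.13812052396930757
```

```bash
python3 plan.py .4853,-.1381,.274,3.2984
```

```text
now [0.6011 0.252  0.2737] [3.1395e+00 2.1000e-03 2.5856e+00] q6 -0.74 op 0.0256 F [-1.1 -0.7 -5. ] t 24.87
.4853,-.1381,.274,3.2984 turn -0.7128 = 6x-0.1188 shift [ 1.753e-01 -3.672e-01 -3.000e-04] = 11x [ 0.0159 -0.0334 -0.    ]
```

In the tool's units: -0.1188 rad is -0.1134.

```bash
python3 -m pendant '[{"az": -0.1134}, {"az": -0.1134}, {"az": -0.1134}, {"az": -0.1134}, {"az": -0.1134}, {"az": -0.1134}]' |sed -n 3p
python3 -m pendant '[{"tx": 0.073, "ty": -0.153}, {"tx": 0.073, "ty": -0.153}, {"tx": 0.073, "ty": -0.153}, {"tx": 0.073, "ty": -0.153}, {"tx": 0.073, "ty": -0.153}, {"tx": 0.073, "ty": -0.153}]' | sed -n 2p
python3 -m pendant '[{"tx": 0.073, "ty": -0.153}, {"tx": 0.073, "ty": -0.153}, {"tx": 0.073, "ty": -0.153}, {"tx": 0.073, "ty": -0.153}, {"tx": 0.073, "ty": -0.153}, {"tx": 0.073, "ty": -0.153}, {}, {}]'| sed -n 2p
python3 -m pendant '[{"tz": 0.125}, {"tz": 0.1}, {"tz": 0.04}, {}, {}]'
python3 plan.py .4853,-.1381,.211,3.2984
```

```text
tool_rot: [-3.141, -0.005, -2.979]
tool_pos: [0.5415, 0.0556, 0.2701]
tool_pos: [0.4841, -0.1394, 0.2706]
time: 26.95
tool_pos: [0.4854, -0.1373, 0.2186]
tool_rot: [3.141, -0.001, -2.984]
contact_force: [-0.2, 0.3, -3.9]
opening: 0.0258
grip_force: 45.0
now [ 0.4854 -0.1373  0.2186] [ 3.1406e+00 -1.5000e-03 -2.9837e+00] q6 -2.16 op 0.0258 F [-0.2  0.3 -3.9] t 26.95
.4853,-.1381,.211,3.2984 turn 0.0011 = 1x0.0011 shift [ 0.0002 -0.0008  0.0076] = 1x [ 0.0002 -0.0008  0.0076]
```

In the tool's units: 0.003 m is 0.015, 0.0015 m is 0.0075.

```bash
python3 -m pendant '[{"tz": 0.015}, {"tz": 0.0075}, {}, {}]' | sed -n 2,4p
python3 -m pendant '[{"tz": 0.0075}, {}]'| sed -n 2,4p
python3 -m pendant '[{"tz": 0.0075}, {}]'| sed -n 2,4p
```

```text
tool_pos: [0.4854, -0.1381, 0.215]
tool_rot: [-3.141, 0.001, -2.985]
contact_force: [0.1, 0.2, -4.2]
tool_pos: [0.4853, -0.1381, 0.2131]
tool_rot: [-3.141, 0.0, -2.985]
contact_force: [0.1, -0.3, -3.8]
tool_pos: [0.4852, -0.1381, 0.2114]
tool_rot: [3.142, -0.0, -2.985]
contact_force: [-0.0, 0.3, -3.9]
```

```bash
python3 -m pendant '[{"tz": 0.0075}, {}, {}]'| sed -n 2,4p
python3 - <<'E'
from cell import robot
import cv2
a=robot.read_camera("scene")["image"][180:340,70:290,::-1]; cv2.imwrite("pics/g3.png",cv2.resize(a,None,fx=3,fy=3))
E
```

```text
tool_pos: [0.4853, -0.138, 0.211]
tool_rot: [-3.141, 0.0, -2.985]
contact_force: [-2.1, 0.9, 6.8]
```

View pics/g3.png

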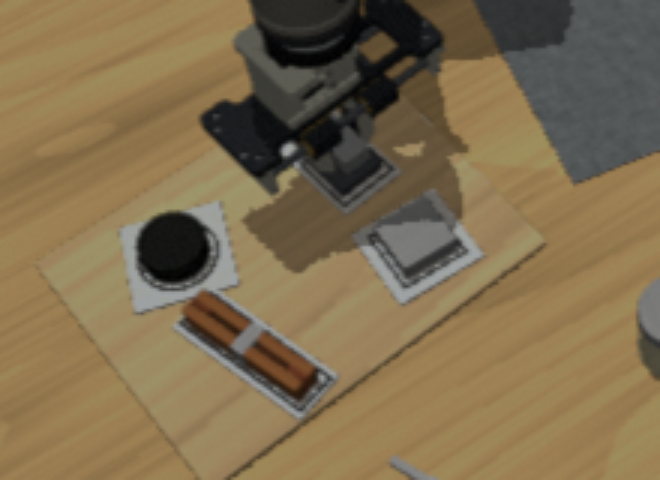

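Anvil has touched down on its tile (345,170). Puck (172,247), block (418,240) and clamp (250,345) stand inside their outlines. I'll release the anvil, withdraw and check from the top.

In the tool's units: -0.04 m is -0.2, 0.038 m is 0.19.

```bash
python3 -m pendant '[{}, {}, {}, {}, {}]' 0.05
python3 -m pendant '[{"tz": -0.1}, {"tz": -0.2}, {"tz": -0.2}]'|sed -n 2p
python3 -m pendant '[{"tx": -0.05, "ty": 0.19}, {"tx": -0.05, "ty": 0.19}, {"tx": -0.05, "ty": 0.19}, {"tx": -0.05, "ty": 0.19}, {"tx": -0.05, "ty": 0.19}, {"tx": -0.05, "ty": 0.19}, {"tx": -0.05, "ty": 0.19}, {"tx": -0.05, "ty": 0.19}]'|sed -n 2p
python3 - <<'E'
from cell import robot
import cv2
a=robot.read_camera("top")["image"][:,:,::-1]; cv2.imwrite("pics/t2.png",a)
x,y,w,h,s=335,178,120,98,6
c=cv2.resize(a[y:y+h,x:x+w],None,fx=s,fy=s,interpolation=cv2.INTER_CUBIC);cv2.imwrite("pics/t2c.png",c)
E
```

```text
time: 28.33
tool_pos: [0.4854, -0.1381, 0.21]
tool_rot: [-3.141, 0.0, -2.985]
contact_force: [-0.1, -0.3, 0.5]
opening: 0.0493
grip_force: 0.0
tool_pos: [0.4848, -0.1379, 0.31]
tool_pos: [0.5166, 0.1767, 0.31]
```

View pics/t2c.png

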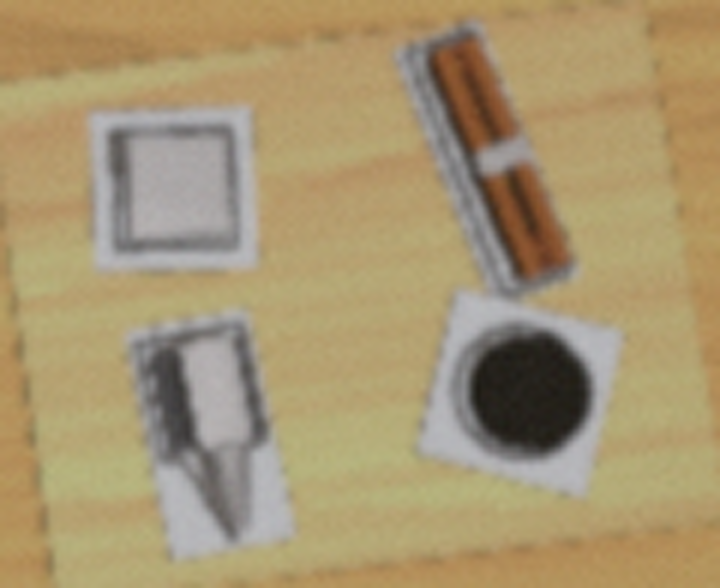

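Run:
```python
from fit import *
fit("block",[(131,138),(233,136),(241,235),(137,240)],B,box(25,25,32),[.58,-.13,0])
fit("puck",[(531,391)],B,[[0,0,36]],[.48,-.29,0])
fit("clamp",[(430,50),(480,36),(574,265),(522,280)],B,box(60,13,36),[.59,-.28,.34])
fit("anvil",[(178,345),(236,335),(252,440),(196,450),(236,541)],B,[[-46,-13,56],[-46,13,56],[4,13,56],[4,-13,56],[46,0,43]],[.46,-.14,3.3])
```

```text
block [ 0.584 -0.132  0.012] rms px 0.17 max 0.36
puck [ 0.4803 -0.2916  0.    ] rms px 0.0 max 0.0
clamp [ 0.5933 -0.2842  0.3211] rms px 0.27 max 0.52
anvil [ 0.462  -0.1405  3.2606] rms px 0.42 max 1.07
```

All four are within about 3 mm and 0.04 rad of their outlines, so I'm handing the job in.

```bash
python3 -m pendant '[{}, {}, {}]'|sed -n 2p; python3 -c "
from cell import robot; print(robot.hand_in())"
```

```text
tool_pos: [0.5167, 0.1738, 0.3098]
the job is handed in; nothing more can be done
None
```

All four tools are on their own tiles and the job is handed in at about 29 s; my last top-camera fit put each within about 3 mm and 0.04 rad of its outline, and no verdict was returned.

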